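Set the slotted adjuster to the green mark

TASK

Take the orange flat screwdriver out of its stand, lower its blade into the steel guide bush of the adjuster box, press lightly and turn until the blade drops into the hidden screw slot, then turn the adjuster clockwise until the pointer stands in the green sector, without ever running into the red one. Then put the screwdriver back in its stand, upright and fully down, and let go of it. Leave the other things where they are.

Things in the scene. Friction and masses are not known exactly. Their poses are not given: they have to be found in the camera images.
- driver_grip (a point): Centre of the handle of the loose flat screwdriver (about 120 g), standing upright in its stand. Orange four-sided handle, 24x24 mm, from 50 mm below to 38 mm above this point; its flats face along this point's x and y, z points up the handle. Below it a round bolster 30 mm across, 5 mm thick, its underside 55 mm below this point, then a 10 mm round shank.
- driver_tip (a point): Middle of the end edge of the screwdriver's blade, on the tool's axis 117 mm below driver_grip; same axes. The blade is 10 mm wide along x and 2.5 mm thick along y.
- stand_hole (a point): Centre of the hole's mouth in the top plate (72x60 mm, 10 mm thick) of the fixed screwdriver stand, 80 mm above the bench; through hole 16 mm across; base 80x80 mm. With the screwdriver fully home its bolster lies on the plate: driver_grip 55 mm above and driver_tip 62 mm below this point.
- bush_mouth (a point): Centre of the top rim of the steel guide bush on the adjuster box (fixed grey box 110x110 mm; clear window 39 mm and bush rim 81 mm above the bench). z up, yaw as the box. A funnel 28 mm wide narrows within 11 mm to a straight upright bore of 12.5 mm. At the bottom of the bore sits the slotted adjuster head.
- head_top (a point): Centre of the top of the brass adjuster head in the bore, 43 mm below bush_mouth (axes are the box's, not the slot's). Slot 4.5 mm wide, 5 mm deep, ends open; its direction differs each time, is unrelated to the pointer and must be felt. The head is sprung: it yields down 8 mm under 3 N (start) to 8 N (end) and springs up over the blade once aligned. The blade has about 0.2 rad play each way.
- pointer (a joint): Angle (rad) of the adjuster and its orange pointer under the window; grows clockwise seen from above. Stops at 0 and 3.2; at 0 the pointer's bearing is -30 degrees from the box's +x (seen from above, y left of x). Green sector 1.73 to 2.07, middle 1.90; red from 2.35 up. Friction of 0.05 N m holds it where left. Turned only through the slot; tool may be lifted out, turned back and set in again.
- green_mark (a point): Middle of the green sector on the dial, 40 mm from the bush's axis, 24 mm above the bench, under the window. A tall black test rig stands just behind the box (+x): carry the screwdriver past it on a straight line in front of it.
- multimeter: yellow and grey hand multimeter, 138x69x45 mm, lying between the test rig and the computer; bystander
- tape_a: roll of black tape, 55 mm across, 19 mm high, right of the stand; bystander
- side_cutters: blue-handled side cutters, 128x51x13 mm, lying left of the adjuster box; bystander
- mug_a: green and white mug, 88 mm high, left of the side cutters; bystander

How it is judged (in metres and radians):
On the way, in this order (a step that is already met when the one before it is completed fails the run):
1. the screwdriver is lifted clear of the stand (z of driver_tip in the frame of stand_hole above 0.005 m), for 0.1 s.
2. with the blade down in the guide bush, the pointer stands in the green sector (value of joint pointer between 1.73 and 2.07 rad and horizontal distance between driver_tip and bush_mouth below 0.004 m and z of driver_tip in the frame of bush_mouth below -0.038 m), for 0.1 s.
At the end, for the whole second after the job is handed in: The pointer rests in the green sector (1.73 to 2.07 rad); the screwdriver stands released, still and upright (within 0.12 rad) in its stand's hole (within 10 mm of its axis) with its bolster down on the plate (within 4 mm) (value of joint pointer between 1.73 and 2.07 rad and velocity of joint pointer between -0.02 and 0.02 rad/s and horizontal distance between driver_tip and stand_hole below 0.01 m and z of driver_grip in the frame of stand_hole between 0.05 and 0.059 m and angle between driver_grip's own z axis and vertical below 0.12 rad and linear speed of flat_driver below 0.02 m/s); the robot touches nothing.
It fails at once if the pointer is run into the red sector (2.35 rad or more) (value of joint pointer above 2.35 rad).
It fails at once if the screwdriver is forced against the adjuster box with more than 60 N in all (contact force between flat_driver and setbox above 60 N).
It fails at once if a bystander (multimeter, tape, side cutters, mug) is moved by more than 30 mm (distance of any of multimeter, tape_a, side_cutters, mug_a from where it was at the start of the episode above 0.03 m).
It also fails if it takes over 64 s, if anything falls off the work surface, if the arm or the gripper's body presses on something with over 40 N, if the wrist force passes 120 N, or if a joint passes its speed limit or range.

ROBOT

A 6-joint arm with a two-finger parallel gripper is mounted at the origin on a cart in front of the work surface, level with it; the furniture and walls round the work are solid. World frame = base frame: x ahead of the robot, y to its left, z up, the work surface at z = 0. Lengths are in mm, angles in degrees, forces in N, time in s.
With the tool pointing down it reaches from about 375 to 975 mm from the base axis. Payload 3.8 kg.
Tool frame: the origin (TCP) lies between the finger pads; the fingertips stand 22 mm ahead of it and the grasp point (between the pads) lies 3 mm ahead of it; z points along the fingers, y is the line along which they close (so a half turn about z gives the same grasp; the last joint's range is limited). The gripper opens to 88 mm and grips with 3 to 60 N. Pads are 18 mm wide; open, the fingers measure 123 mm over their backs; the gripper's body (75 mm by 187 mm) begins 45 mm behind the grasp point.
Start: joints at [-74.135, 15.12, 91.902, -0, 72.978, -2.114], TCP at [208.35, -642.035, 260.706] pointing down, gripper open.
Joint ranges: [-150.88, 150.88], [-54.13, 125.18], [17.81, 147.31], [-75.09, 255.09], [0, 152.58], [-146.25, 146.25]. Speed limits (degrees/s): [147.25, 147.25, 180, 180, 180, 180].

INTERFACE

Orientations are given as [roll, pitch, yaw] about the fixed x, y, z axes, in that order (R = Rz(yaw) Ry(pitch) Rx(roll)).
In Python, from rig import env gives the robot as it stands.
- The arm moves only by the tool move_arm, never from a script. Its argument "steps" is a list of rows, each an object of numbers: "dx", "dy", "dz": the shift along the tool's x, y, z in m; "rx", "ry", "rz": the turn, a rotation vector about the tool's x, y, z in degrees; "grip": the finger opening in m, from 0 to 0.0881. In form: [{"dx": .., "dy": .., "dz": .., "rx": .., "ry": .., "rz": .., "grip": ..}, ...]. A call has 1 to 5 rows; each row shifts and turns the commanded pose from where the row before left it, along the tool's axes as they then stand; what a row does not reach is not made up. A row lasts 1/8 s, in which the tool goes at most 62.5 mm and 10.7 degrees, less where a joint would pass 70% of its speed; a pose out of reach is approached as far as the arm can. A call is refused whole if a number of a shift passes 0.0625 or a number of a turn 10.7, either way. A call with a gripper value outside its range is refused whole. The fingers move at their own pace and stop on an object; "grip_force" is the grip in N (left out, the last holds). Time passes only in rows, so rows that do not move let the fingers close. It gives the time, the measured TCP pose, the force, the opening and the grip force at its end, in the units of the state.
- env.sense(): the state, without advancing time (a new reading comes with each control period).
- env.read_camera(name): name is "side" or "top" or "wrist"; returns the picture (384x512x3 uint8, red, green, blue); there is no depth.
- env.camera_info(name): a dict with "intrinsics" (3x3 intrinsics, pixels), "k1" (the pictures are not rectified: a ray, as slopes to the right and down, at radius r is drawn at 1 + k1 r^2 times it, then the intrinsics apply), "R" (3x3) and "t" (3): a world point X has camera coordinates R X + t; the wrist camera has in their place "hand_eye" (4x4, takes a point from camera to tool coordinates, whose origin is the TCP and whose axes are the flange's). Camera axes: x right, y down, z forward; pixel columns grow to the right and rows downward; lengths in mm; the calibration is good to about 2 mm. A picture is of the moment at which its call begins: read the wrist's pose just before it. camera_info takes no time and is no camera call.
- env.job_done(): hands the job in; it is judged then, once.
The state is a dict: "time_s": time; "qpos": joint angles; "joint_vel": joint speeds; "effort": joint torques, N m; "tool_pos": TCP position; "eef_rot": TCP orientation; "wrist_force": force on the tool from outside, world axes, zero at the start; "wrist_torque": the same for the moment, N m; "gripper_width": finger opening in mm; "gripper_force": force on a finger pad.
Only numpy, scipy, OpenCV 4.12 (cv2) and the standard library are available. Lean on these libraries where they do the work, as an engineer would, in place of code of your own. Each camera call takes 0.05 s, during which the arm holds its last target. There are 200 camera calls.

## Working session

There is one attempt and no reset: what is moved stays moved. The work goes in short steps, Python scripts to look and compute and a tool call to move; the robot and the scene stay as the last step left them, time stands still between calls to the robot, and variables do not carry over. Pictures are saved under pics/ and viewed, at most 10 in all, crops included, and the job is handed in when it is done.

Besides the shell and the picture viewer there is one more tool, called after "Request:" in YAML: its name, and indented under it one key for each argument. move_arm: Moves the arm, as the interface text tells. Its arguments: {"type":"object","properties":{"steps":{"type":"array","items":{"type":"object","properties":{"dx":{"type":"number"},"dy":{"type":"number"},"dz":{"type":"number"},"rx":{"type":"number"},"ry":{"type":"number"},"rz":{"type":"number"},"grip":{"type":"number"}}}},"grip_force":{"type":"number"}},"required":["steps"]}

```bash
mkdir -p pics
cat > h.py <<'E'
import numpy as np,cv2
from rig import env
from scipy.spatial.transform import Rotation as Ro
def snap(n,f): 
    im=env.read_camera(n); cv2.imwrite('pics/'+f,im[:,:,::-1]); return im
def campose(n):
    c=env.camera_info(n)
    if 'R' in c: R=np.array(c['R']);t=np.array(c['t']);return c,R.T,-R.T@t
    s=env.sense();T=np.array(c['hand_eye']);Rt=Ro.from_euler('xyz',s['eef_rot'],degrees=True).as_matrix()
    return c,Rt@T[:3,:3],Rt@T[:3,3]+np.array(s['tool_pos'])
def ray(n,u,v,P=None):
    c,R,o=P or campose(n);K=np.array(c['intrinsics']);k=c['k1']
    d=np.array([k,0,0,0.])
    p=cv2.undistortPoints(np.array([[[u,v]]],float),K,d)[0,0]
    return o,R@np.array([p[0],p[1],1])
def atz(n,u,v,z,P=None):
    o,d=ray(n,u,v,P);return (o+d*(z-o[2])/d[2]).round(1)
def proj(n,X,P=None):
    c,R,o=P or campose(n);K=np.array(c['intrinsics']);x=R.T@(np.array(X,float)-o)
    x=x[:2]/x[2];x=x*(1+c['k1']*(x@x));return (K[:2,:2]@x+K[:2,2]).round(1)
E
python3 - <<'E'
from h import *
print(env.sense())
a=snap('side','a.png');b=snap('top','b.png');c=snap('wrist','c.png')
for n in('side','top','wrist'):
    x,R,o=campose(n);print(n,o.round(),R[:,2].round(2),x['intrinsics'],x['k1'])
E
```

```text
{'time_s': 0.0, 'qpos': array([-7.41345711e+01,  1.51679744e+01,  9.19783894e+01, -7.33960194e-04,
        7.29766936e+01, -2.11330446e+00]), 'joint_vel': array([ 0.00280724, -0.06571748, -0.06561805, -0.03927295,  0.00245042,
       -0.01084119]), 'effort': array([-1.85869576e-03, -5.02111638e+01, -3.56874847e+01,  7.26516545e-02,
        2.93440756e-02, -1.93457395e-04]), 'tool_pos': array([ 208.17868952, -641.42600749,  259.42886672]), 'eef_rot': array([-1.79877000e+02, -3.83696929e-03,  1.79789449e+01]), 'wrist_force': array([0.67450728, 0.913384  , 0.12538   ]), 'wrist_torque': array([-0.02173484,  0.03160906, -0.0023293 ]), 'gripper_force': 0.0, 'gripper_width': 88.1611807854912}
side [ 545. -998. 1004.] [ 0.02  0.75 -0.66] [[387.97364775   0.         250.15862188]
 [  0.         387.97364775 189.92790078]
 [  0.           0.           1.        ]] -0.029052645255028688
top [ 322.   26. 1608.] [ 0.17 -0.01 -0.99] [[399.82646877   0.         253.40699404]
 [  0.         399.82646877 188.62745757]
 [  0.           0.           1.        ]] -0.03669187145560297
wrist [ 274. -620.  382.] [-0.26 -0.08 -0.96] [[284.45853137   0.         255.81637386]
 [  0.         284.45853137 189.95434016]
 [  0.           0.           1.        ]] 0.022111326206840868
```

View pics/b.png

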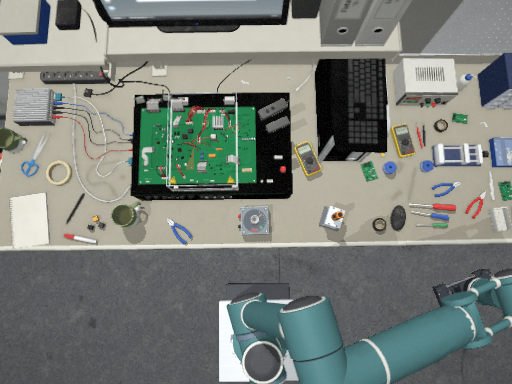

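View pics/a.png

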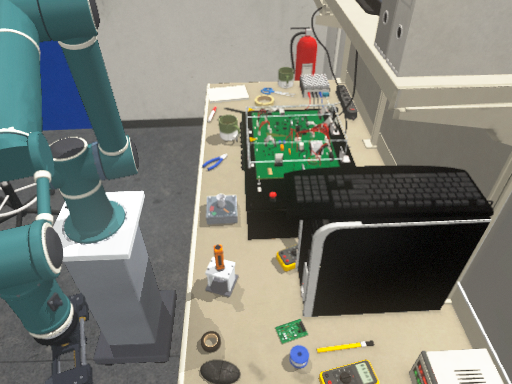

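The top view shows the adjuster box near (255,220), the stand with the driver near (333,217) and the tape at (379,225). The side view has the driver near (219,258) and the box near (222,209). I'll enlarge these.

Run:
```python
from h import *
b=cv2.imread('pics/b.png');a=cv2.imread('pics/a.png')
r=lambda x,k:cv2.resize(x,None,fx=k,fy=k,interpolation=cv2.INTER_CUBIC)
t=r(b[195:245,230:360],6)   # 780x300
s=r(a[180:305,190:250],2.4*1)
s1=r(a[235:300,195:245],4.6); s2=r(a[185:230,195:250],6)
h=300
s1=cv2.resize(s1,(230,h));s2=cv2.resize(s2,(367,h))
row=np.zeros((300,780,3),np.uint8);row[:,:230]=s1;row[:,240:607]=s2
cv2.imwrite('pics/d.png',np.vstack([t,row]))
print(atz('top',255,220,60),atz('top',333,217,80),atz('top',338,215,173))
```

```text
[458.4  10.8  60. ] [ 464.  -288.6   80. ] [ 462.3 -287.9  173. ]
```

View pics/d.png

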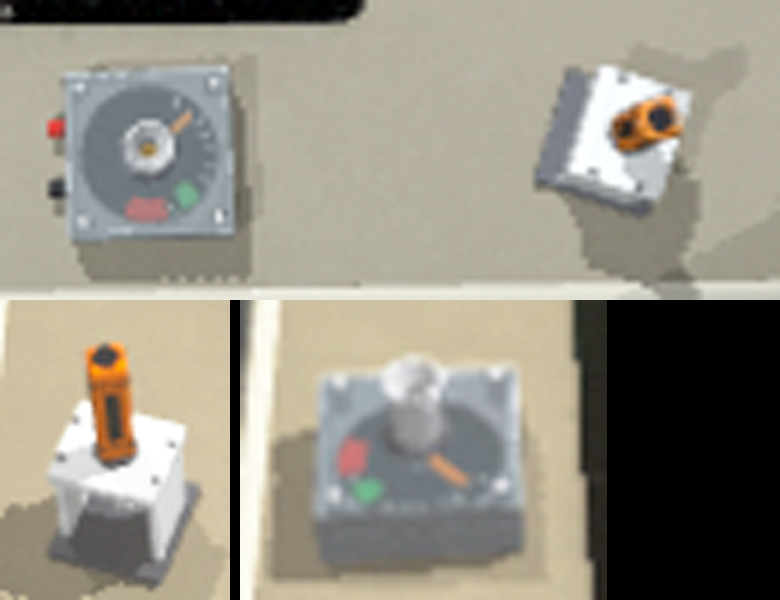

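Run:
```python
from h import *
print('rim',atz('top',254.8,219.2,81),atz('side',220.8,196.3,81))
print('box corners top',[atz('top',230+x/6,195+y/6,39) for x,y in((64,70),(232,66),(236,233),(74,240))])
print('plate',[atz('top',230+x/6,195+y/6,80) for x,y in((605,66),(692,92),(655,207),(568,183))],atz('top',335,217.8,80))
print('handle top',atz('top',340.3,214.7,173),atz('side',217.8,247,173))
print('bolster',atz('side',195+117/4.6,235+(460-300)/4.6,82))
```

```text
rim [459.6  11.8  81. ] [464.7  17.4  81. ]
box corners top [array([513.7,  66.5,  39. ]), array([514.9, -44.2,  39. ]), array([405.4, -44.6,  39. ]), array([402.3,  60.9,  39. ])]
plate [array([ 506.6, -282.2,   80. ]), array([ 489. , -337.5,   80. ]), array([ 415.8, -310.1,   80. ]), array([ 431.9, -255.1,   80. ])] [ 460.8 -296.2   80. ]
handle top [ 463.3 -296.3  173. ] [ 468.  -292.8  173. ]
bolster [ 469.3 -302.3   82. ]
```

Request:
move_arm:
  steps:
    - {"dx": 0.044,"dy": -0.0313,"dz": -0.005}
    - {"dx": 0.044,"dy": -0.0313,"dz": -0.005}
    - {"dx": 0.044,"dy": -0.0313,"dz": -0.005}
    - {"dx": 0.044,"dy": -0.0313,"dz": -0.005}
    - {"dx": 0.044,"dy": -0.0313,"dz": 0}

```text
invalid input
```

Request:
move_arm:
  steps:
    - {"dx": 0.044,"dy": -0.0313}
    - {"dx": 0.044,"dy": -0.0313}
    - {"dx": 0.042,"dy": -0.0313}
    - {}

```text
invalid input
```

Run:
```python
from h import *
s=env.sense();print(s['time_s'],s['tool_pos'],s['eef_rot'])
w=snap('wrist','w1.png')
P=campose('wrist')
for z,r in((173,''),(85,'')): print(proj('wrist',[465,-295,z],P))
u,v=proj('wrist',[465,-295,130],P).astype(int)
u0,v0=max(0,u-110),max(0,v-110);cv2.imwrite('pics/w1c.png',cv2.resize(w[v0:v0+200,u0:u0+220,::-1],None,fx=3,fy=3,interpolation=cv2.INTER_CUBIC));print(u0,v0)
```

```text
0.15 [ 208.20164828 -641.53806469  259.67176296] [-1.79899886e+02 -3.60194643e-03  1.79798348e+01]
[-444.  -729.7]
[-113.1 -330.2]
0 0
```

View pics/w1c.png

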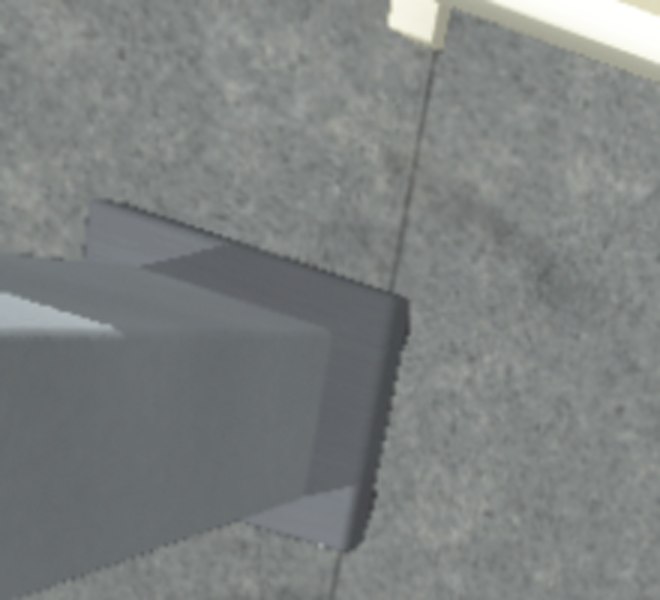

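The moves were refused, so this picture shows only the floor and a gripper part. I'll send the rows with every field filled in.

Request:
move_arm:
  steps:
    - {"dx": 0.044,"dy": -0.0313,"dz": -0.005,"rx": 0.0,"ry": 0.0,"rz": 0.0,"grip": 0.088}
    - {"dx": 0.044,"dy": -0.0313,"dz": -0.005,"rx": 0.0,"ry": 0.0,"rz": 0.0,"grip": 0.088}
    - {"dx": 0.044,"dy": -0.0313,"dz": -0.005,"rx": 0.0,"ry": 0.0,"rz": 0.0,"grip": 0.088}
    - {"dx": 0.044,"dy": -0.0313,"dz": -0.005,"rx": 0.0,"ry": 0.0,"rz": 0.0,"grip": 0.088}

```text
time_s: 0.7
tool_pos: [337.8, -467.1, 280.7]
eef_rot: [-180.0, -0.0, 18.0]
wrist_force: [0.4, -0.4, 0.2]
gripper_width: 87.9
gripper_force: 0.0
```

Request:
move_arm:
  steps:
    - {"dx": 0.044,"dy": -0.0313,"dz": 0.0,"rx": 0.0,"ry": 0.0,"rz": 0.0,"grip": 0.088}
    - {"dx": 0.044,"dy": -0.0313,"dz": 0.0,"rx": 0.0,"ry": 0.0,"rz": 0.0,"grip": 0.088}
    - {"dx": 0.044,"dy": -0.0313,"dz": 0.0,"rx": 0.0,"ry": 0.0,"rz": 0.0,"grip": 0.088}
    - {"dx": 0.042,"dy": -0.0303,"dz": 0.0,"rx": 0.0,"ry": 0.0,"rz": 0.0,"grip": 0.088}
    - {"dx": 0.0,"dy": 0.0,"dz": 0.0,"rx": 0.0,"ry": 0.0,"rz": 0.0,"grip": 0.088}

```text
time_s: 1.32
tool_pos: [465.8, -294.0, 280.6]
eef_rot: [-180.0, -0.0, 18.3]
wrist_force: [0.1, -0.7, 1.1]
gripper_width: 87.4
gripper_force: 0.0
```

Run:
```python
from h import *
s=env.sense();print(s['time_s'],s['tool_pos'],s['eef_rot'])
w=snap('wrist','w2.png')
P=campose('wrist')
for z,r in((173,''),(85,'')): print(proj('wrist',[465,-295,z],P))
u,v=proj('wrist',[465,-295,130],P).astype(int)
u0,v0=max(0,u-110),max(0,v-110);cv2.imwrite('pics/w2c.png',cv2.resize(w[v0:v0+200,u0:u0+220,::-1],None,fx=3,fy=3,interpolation=cv2.INTER_CUBIC));print(u0,v0)
```

```text
1.325 [ 465.81822003 -293.99983371  280.61119899] [-1.79962979e+02 -3.04404558e-02  1.82569314e+01]
[256.  194.7]
[256.  172.6]
146 72
```

View pics/w2c.png

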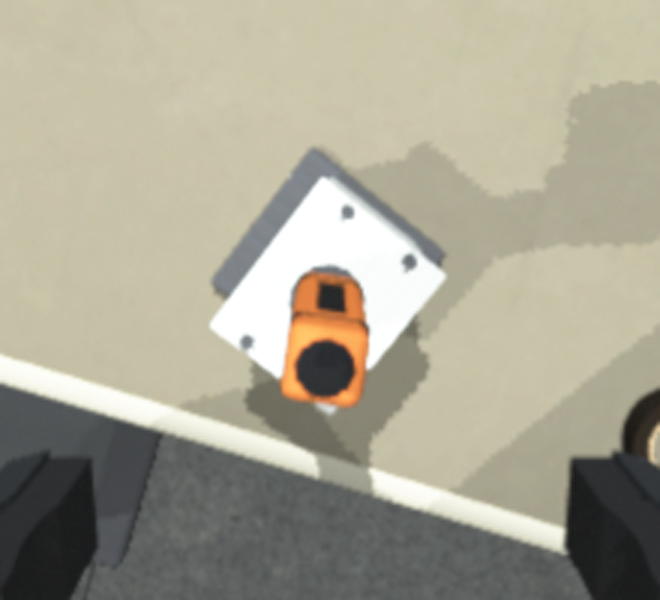

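The wrist view shows the handle's top centre at about (254.7,192), with its flats turned roughly 6° clockwise in the image. The stand plate shows below it, and the tape's edge is at the right, near the finger.

Run:
```python
from h import *
P=campose('wrist')
f=lambda x,y,z:atz('wrist',146+x/3,72+y/3,z,P)
print(f(326,362,173))
c=[f(x,y,173) for x,y in((283,396),(357,405),(366,325),(290,316))];print(c)
for i in range(4):
    d=c[(i+1)%4]-c[i];print(np.degrees(np.arctan2(d[1],d[0])),np.linalg.norm(d))
print('bolster', f(327,305,85)) 
print([f(x,y,80) for x,y in((325,177),(445,270),(210,325))])
# rig height guess from side/top
print('rig', atz('top',291,198,0),atz('top',291,198,80),atz('side',249,238,0),atz('side',247,205,80))
```

```text
[ 466.3 -293.4  173. ]
[array([ 453. , -284.9,  173. ]), array([ 457. , -305.7,  173. ]), array([ 479.9, -300.6,  173. ]), array([ 475.8, -279.8,  173. ])]
-79.11447294534128 21.181123671797973
12.555296740788492 23.461031520374345
101.15092516850505 21.200235847744718
-167.39139320663386 23.363432966925046
bolster [ 463.5 -294.3   85. ]
[array([ 508.3, -278.9,   80. ]), array([ 489.5, -333.3,   80. ]), array([ 440.7, -253.9,   80. ])]
rig [ 551.2 -137.4    0. ] [ 539.8 -129.2   80. ] [ 558.2 -111.4    0. ] [555.8 -31.2  80. ]
```

Request:
move_arm:
  steps:
    - {"dx": 0.0,"dy": 0.0,"dz": 0.03,"rx": 0.0,"ry": 0.0,"rz": 6.8,"grip": 0.06}
    - {"dx": 0.0,"dy": 0.0,"dz": 0.04,"rx": 0.0,"ry": 0.0,"rz": 0.0,"grip": 0.06}
    - {"dx": 0.0,"dy": 0.0,"dz": 0.04,"rx": 0.0,"ry": 0.0,"rz": 0.0,"grip": 0.06}
    - {"dx": 0.0,"dy": 0.0,"dz": 0.0226,"rx": 0.0,"ry": 0.0,"rz": 0.0,"grip": 0.06}
    - {"dx": 0.0,"dy": 0.0,"dz": 0.0,"rx": 0.0,"ry": 0.0,"rz": 0.0,"grip": 0.045}

```text
time_s: 2.0
tool_pos: [461.9, -296.9, 145.7]
eef_rot: [-179.8, 0.2, 11.1]
wrist_force: [0.2, -0.0, 0.6]
gripper_width: 51.7
gripper_force: 0.0
```

Request:
move_arm:
  steps:
    - {"dx": 0.0,"dy": 0.0,"dz": 0.0,"rx": 0.0,"ry": 0.0,"rz": 0.0,"grip": 0.03}
    - {"dx": 0.0,"dy": 0.0,"dz": 0.0,"rx": 0.0,"ry": 0.0,"rz": 0.0,"grip": 0.015}
    - {"dx": 0.0,"dy": 0.0,"dz": 0.0,"rx": 0.0,"ry": 0.0,"rz": 0.0,"grip": 0.01}
    - {"dx": 0.0,"dy": 0.0,"dz": 0.0,"rx": 0.0,"ry": 0.0,"rz": 0.0,"grip": 0.01}
    - {"dx": 0.0,"dy": 0.0,"dz": 0.0,"rx": 0.0,"ry": 0.0,"rz": 0.0,"grip": 0.01}
  grip_force: 45

```text
time_s: 2.62
tool_pos: [464.7, -296.3, 149.3]
eef_rot: [-180.0, -0.1, 11.2]
wrist_force: [-1.2, 4.7, 5.5]
gripper_width: 23.7
gripper_force: 44.8
```

Run:
```python
from h import *
s=env.sense();print(s['time_s'],s['tool_pos'],s['eef_rot'],s['wrist_force'],s['wrist_torque'],s['gripper_width'],s['gripper_force'],s['qpos'])
for z in (0,50,80,100,120): print(z,proj('top',[548,-130,z]),proj('side',[551-.14*z,-137+.1*z,z]))
```

```text
2.625 [ 464.72342821 -296.32393856  149.25448223] [-1.79987079e+02 -5.37376558e-02  1.11897124e+01] [-1.20943068  4.74354058  5.477337  ] [ 0.77264834  0.20559741 -0.00410017] 23.722116076994116 44.78457591030747 [-3.51400029e+01  7.33637412e+00  1.13576839e+02  5.57209118e-02
  5.90590382e+01  4.36416410e+01]
0 [289.2 198.8] [247.2 243.8]
50 [290.4 197. ] [244.7 232.8]
80 [291.1 195.9] [243.1 225.9]
100 [291.6 195.1] [242.  221.2]
120 [292.2 194.3] [240.9 216.5]
```

Request:
move_arm:
  steps:
    - {"dx": 0.0,"dy": 0.0,"dz": -0.015,"rx": 0.0,"ry": 0.0,"rz": 0.0,"grip": 0.01}
    - {"dx": 0.0,"dy": 0.0,"dz": -0.025,"rx": 0.0,"ry": 0.0,"rz": 0.0,"grip": 0.01}
    - {"dx": 0.0,"dy": 0.0,"dz": -0.025,"rx": 0.0,"ry": 0.0,"rz": 0.0,"grip": 0.01}
    - {"dx": 0.0,"dy": 0.0,"dz": -0.025,"rx": 0.0,"ry": 0.0,"rz": 0.0,"grip": 0.01}
    - {"dx": 0.0,"dy": 0.0,"dz": -0.01,"rx": 0.0,"ry": 0.0,"rz": 0.0,"grip": 0.01}

```text
time_s: 3.25
tool_pos: [465.2, -297.7, 250.7]
eef_rot: [179.8, -0.1, 11.2]
wrist_force: [0.4, -0.1, -1.5]
gripper_width: 23.7
gripper_force: 44.8
```

Request:
move_arm:
  steps:
    - {"dx": 0.0,"dy": 0.0,"dz": 0.0,"rx": 0.0,"ry": 0.0,"rz": 0.0,"grip": 0.01}
    - {"dx": 0.0,"dy": 0.0,"dz": 0.0,"rx": 0.0,"ry": 0.0,"rz": 0.0,"grip": 0.01}

```text
time_s: 3.5
tool_pos: [463.7, -296.5, 246.9]
eef_rot: [-179.9, 0.1, 11.2]
wrist_force: [1.0, -0.0, -1.0]
gripper_width: 23.5
gripper_force: 44.8
```

Run:
```python
from h import *
s=env.sense();print(s['time_s'],s['tool_pos'],s['eef_rot'],s['wrist_force'],s['wrist_torque'],s['gripper_width'],s['gripper_force'],s['qpos'])
a=snap('side','e.png');t=snap('top','e2.png')
k=cv2.resize(a[150:290,170:290,::-1],None,fx=4,fy=4,interpolation=cv2.INTER_CUBIC)
cv2.imwrite('pics/ec.png',k)
```

```text
3.5 [ 463.68664032 -296.46091616  246.94739273] [-1.79930946e+02  7.75267807e-02  1.11796620e+01] [ 1.0427201  -0.01002405 -0.99692201] [ 0.01004595 -0.00575765  0.03652494] 23.496935953489903 44.790964080020785 [-3.51813056e+01  2.23748273e+00  1.08110125e+02 -9.00775181e-03
  6.97558695e+01  4.36422036e+01]
```

View pics/ec.png

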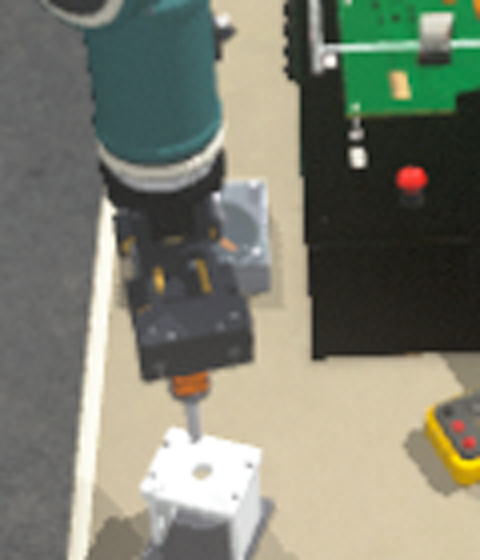

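The driver hangs straight in the gripper, with its tip at side pixel about (219,260). The hole centre is at about (220.8,267.5). The rig's near corner is at (248.7,239.5) at the bottom and (247,210.5) at the top.

Run:
```python
from h import *
print('tip',atz('side',219,260,115.6),'hole',atz('side',220.8,267.5,80))
print('predicted tip px',proj('side',[463.7,-296.5,115.6]))
b=atz('side',248.7,239.5,0)
print('rig',b,[(z,proj('side',[b[0],b[1],z])) for z in(100,130,150)])
# wrist view: shank/tip line
w=snap('wrist','e3.png'); P=campose('wrist')
print([proj('wrist',[463.7,-296.5,z],P) for z in(116,160,189,244)])
```

```text
tip [ 467.3 -292.8  115.6] hole [ 470.  -292.6   80. ]
predicted tip px [217.7 261.1]
rig [ 556.9 -118.2    0. ] [(100, array([248.1, 219. ])), (130, array([247.9, 212.5])), (150, array([247.8, 208. ]))]
[array([256.7, 187.5]), array([256.7, 202.5]), array([256.8, 216. ]), array([257. , 256.5])]
```

Request:
move_arm:
  steps:
    - {"dx": 0.008,"dy": -0.043,"dz": 0.0,"rx": 0.0,"ry": 0.0,"rz": 0.0,"grip": 0.01}
    - {"dx": 0.008,"dy": -0.043,"dz": 0.0,"rx": 0.0,"ry": 0.0,"rz": 0.0,"grip": 0.01}
    - {"dx": 0.008,"dy": -0.043,"dz": 0.0,"rx": 0.0,"ry": 0.0,"rz": 0.0,"grip": 0.01}
    - {"dx": 0.008,"dy": -0.043,"dz": 0.0,"rx": 0.0,"ry": 0.0,"rz": 0.0,"grip": 0.01}
    - {"dx": 0.008,"dy": -0.043,"dz": 0.0,"rx": 0.0,"ry": 0.0,"rz": 0.0,"grip": 0.01}

```text
time_s: 4.28
tool_pos: [461.3, -76.7, 247.5]
eef_rot: [-180.0, 0.0, 11.2]
wrist_force: [1.5, 0.5, -1.5]
gripper_width: 23.9
gripper_force: 44.8
```

Request:
move_arm:
  steps:
    - {"dx": 0.008,"dy": -0.043,"dz": 0.0,"rx": 0.0,"ry": 0.0,"rz": 0.0,"grip": 0.01}
    - {"dx": 0.0085,"dy": -0.0458,"dz": 0.0,"rx": 0.0,"ry": 0.0,"rz": 0.0,"grip": 0.01}
    - {"dx": 0.0,"dy": 0.0,"dz": 0.0,"rx": 0.0,"ry": 0.0,"rz": 0.0,"grip": 0.01}
    - {"dx": 0.0,"dy": 0.0,"dz": 0.0,"rx": 0.0,"ry": 0.0,"rz": 0.0,"grip": 0.01}

```text
time_s: 4.78
tool_pos: [460.6, 12.1, 247.7]
eef_rot: [180.0, 0.1, 11.2]
wrist_force: [0.3, -0.5, -1.9]
gripper_width: 23.5
gripper_force: 44.8
```

Run:
```python
from h import *
s=env.sense();print(s['time_s'],s['tool_pos'],s['eef_rot'],s['wrist_force'],s['wrist_torque'],s['qpos'])
w=snap('wrist','f.png'); P=campose('wrist')
print(proj('wrist',[460.5,12.8,81],P),proj('wrist',[460.5,12.8,39],P))
cv2.imwrite('pics/fc.png',cv2.resize(w[80:280,146:366,::-1],None,fx=3,fy=3,interpolation=cv2.INTER_CUBIC))
```

```text
4.775 [460.59168975  12.0559665  247.66498396] [1.79976099e+02 5.14793381e-02 1.12347769e+01] [ 0.29645982 -0.50755176 -1.88707212] [-0.01498452  0.01968289  0.03991842] [-1.57451982e+00 -8.08863291e+00  1.17851708e+02 -3.68819140e-02
  7.02818279e+01  7.72031498e+01]
[255.1 178.5] [255.2 170.3]
```

View pics/fc.png

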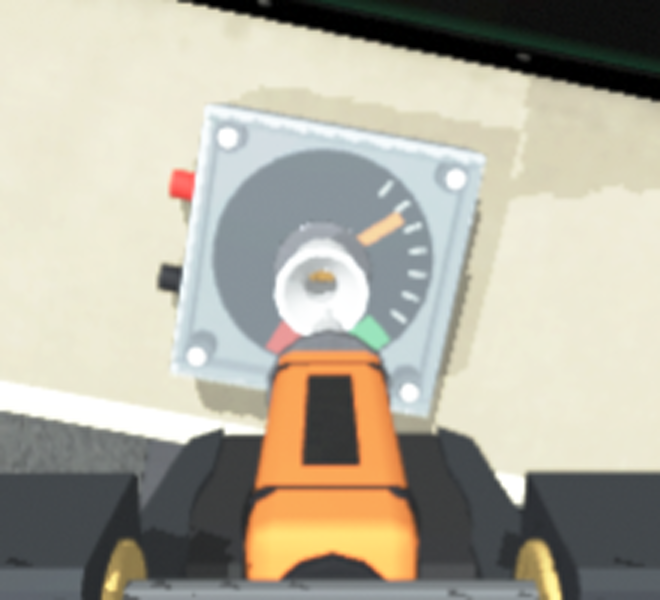

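The rim centre is at about (253,176). The pointer runs from (266,160) to (280,152), green is near (269.5,191), and the blade tip is near (256,187).

Run:
```python
from h import *
P=campose('wrist')
f=lambda x,y,z:atz('wrist',146+x/3,80+y/3,z,P)
print('rim',f(321,288,81)); c=f(321,288,81)
print('tip',f(330,322,116))
print('box corners',q:=[f(x,y,39) for x,y in((207,105),(484,157),(430,415),(172,372))],np.mean(q,0))
e=q[1]-q[0];by=np.degrees(np.arctan2(e[1],e[0]))+90;print('boxyaw',by)
for n,p in(('ptr',(403,217)),('ptr2',(360,240)),('green',(372,333)),('red',(280,338))):
    X=f(*p,24)-np.mean(q,0); b=np.degrees(np.arctan2(X[1],X[0]))-by; print(n,np.hypot(*X[:2]),b,np.radians(-30-b))
```

```text
rim [462.7  15.5  81. ]
tip [460.6  11.9 116. ]
box corners [array([513.8,  69.3,  39. ]), array([515.3, -37.1,  39. ]), array([409. , -40.6,  39. ]), array([406.9,  67. ,  39. ])] [461.25  14.65  39.  ]
boxyaw 0.8076877470266908
ptr 36.959775432218194 -50.41657476931997 0.3563364517042353
ptr2 17.21990127730123 -49.574811666248586 0.3416449140338352
green 36.982766256731004 -136.24588784175398 1.8543405595432192
red 37.91655311338309 161.1396481959759 -3.3360161921234193
```

Request:
move_arm:
  steps:
    - {"dx": 0.002,"dy": -0.0025,"dz": 0.0,"rx": 0.0,"ry": 0.0,"rz": 0.0,"grip": 0.01}
    - {"dx": 0.0,"dy": 0.0,"dz": 0.0,"rx": 0.0,"ry": 0.0,"rz": -10.7,"grip": 0.01}
    - {"dx": 0.0,"dy": 0.0,"dz": 0.0,"rx": 0.0,"ry": 0.0,"rz": -10.7,"grip": 0.01}
    - {"dx": 0.0,"dy": 0.0,"dz": 0.0,"rx": 0.0,"ry": 0.0,"rz": -10.7,"grip": 0.01}
    - {"dx": 0.0,"dy": 0.0,"dz": 0.0,"rx": 0.0,"ry": 0.0,"rz": -10.7,"grip": 0.01}

```text
time_s: 5.45
tool_pos: [462.5, 14.1, 248.1]
eef_rot: [180.0, 0.0, 54.2]
wrist_force: [-0.4, -0.1, -1.5]
gripper_width: 23.9
gripper_force: 44.8
```

Request:
move_arm:
  steps:
    - {"dx": 0.0,"dy": 0.0,"dz": 0.0,"rx": 0.0,"ry": 0.0,"rz": -10.7,"grip": 0.01}
    - {"dx": 0.0,"dy": 0.0,"dz": 0.0,"rx": 0.0,"ry": 0.0,"rz": -10.7,"grip": 0.01}
    - {"dx": 0.0,"dy": 0.0,"dz": 0.0,"rx": 0.0,"ry": 0.0,"rz": -10.7,"grip": 0.01}
    - {"dx": 0.0,"dy": 0.0,"dz": 0.0,"rx": 0.0,"ry": 0.0,"rz": -10.7,"grip": 0.01}
    - {"dx": 0.0,"dy": 0.0,"dz": 0.0,"rx": 0.0,"ry": 0.0,"rz": -10.7,"grip": 0.01}

```text
time_s: 6.08
tool_pos: [462.4, 14.1, 248.1]
eef_rot: [-180.0, 0.0, 107.7]
wrist_force: [0.1, -0.6, -0.3]
gripper_width: 23.6
gripper_force: 44.8
```

Request:
move_arm:
  steps:
    - {"dx": 0.0,"dy": 0.0,"dz": 0.0,"rx": 0.0,"ry": 0.0,"rz": -10.7,"grip": 0.01}
    - {"dx": 0.0,"dy": 0.0,"dz": 0.0,"rx": 0.0,"ry": 0.0,"rz": -10.7,"grip": 0.01}
    - {"dx": 0.0,"dy": 0.0,"dz": 0.0,"rx": 0.0,"ry": 0.0,"rz": -10.7,"grip": 0.01}
    - {"dx": 0.0,"dy": 0.0,"dz": 0.0,"rx": 0.0,"ry": 0.0,"rz": -10.7,"grip": 0.01}
    - {"dx": 0.0,"dy": 0.0,"dz": 0.0,"rx": 0.0,"ry": 0.0,"rz": -10.7,"grip": 0.01}

```text
time_s: 6.7
tool_pos: [462.4, 14.1, 248.0]
eef_rot: [-180.0, -0.0, 161.2]
wrist_force: [0.4, -0.6, -1.5]
gripper_width: 23.6
gripper_force: 44.8
```

Request:
move_arm:
  steps:
    - {"dx": 0.0,"dy": 0.0,"dz": 0.0,"rx": 0.0,"ry": 0.0,"rz": -10.7,"grip": 0.01}
    - {"dx": 0.0,"dy": 0.0,"dz": 0.0,"rx": 0.0,"ry": 0.0,"rz": -10.7,"grip": 0.01}
    - {"dx": 0.0,"dy": 0.0,"dz": 0.0,"rx": 0.0,"ry": 0.0,"rz": -10.7,"grip": 0.01}
    - {"dx": 0.0,"dy": 0.0,"dz": 0.0,"rx": 0.0,"ry": 0.0,"rz": 0.0,"grip": 0.01}
    - {"dx": 0.0,"dy": 0.0,"dz": 0.0,"rx": 0.0,"ry": 0.0,"rz": 0.0,"grip": 0.01}

```text
time_s: 7.32
tool_pos: [462.4, 14.6, 248.1]
eef_rot: [180.0, -0.0, -167.2]
wrist_force: [0.2, 0.8, -0.3]
gripper_width: 23.5
gripper_force: 44.8
```

Request:
move_arm:
  steps:
    - {"dx": 0.0,"dy": 0.0,"dz": 0.02,"rx": 0.0,"ry": 0.0,"rz": 0.0,"grip": 0.01}
    - {"dx": 0.0,"dy": 0.0,"dz": 0.015,"rx": 0.0,"ry": 0.0,"rz": 0.0,"grip": 0.01}
    - {"dx": 0.0,"dy": 0.0,"dz": 0.008,"rx": 0.0,"ry": 0.0,"rz": 0.0,"grip": 0.01}
    - {"dx": 0.0,"dy": 0.0,"dz": 0.004,"rx": 0.0,"ry": 0.0,"rz": 0.0,"grip": 0.01}

```text
time_s: 7.82
tool_pos: [462.0, 15.1, 200.5]
eef_rot: [180.0, -0.0, -167.0]
wrist_force: [-0.5, 0.3, -1.5]
gripper_width: 23.6
gripper_force: 44.8
```

Request:
move_arm:
  steps:
    - {"dx": 0.0,"dy": 0.0,"dz": 0.003,"rx": 0.0,"ry": 0.0,"rz": 0.0,"grip": 0.01}
    - {"dx": 0.0,"dy": 0.0,"dz": 0.003,"rx": 0.0,"ry": 0.0,"rz": 0.0,"grip": 0.01}
    - {"dx": 0.0,"dy": 0.0,"dz": 0.003,"rx": 0.0,"ry": 0.0,"rz": 0.0,"grip": 0.01}
    - {"dx": 0.0,"dy": 0.0,"dz": 0.0,"rx": 0.0,"ry": 0.0,"rz": 0.0,"grip": 0.01}

```text
time_s: 8.32
tool_pos: [462.2, 15.1, 192.0]
eef_rot: [180.0, -0.0, -166.9]
wrist_force: [0.6, -0.2, -1.2]
gripper_width: 23.6
gripper_force: 44.8
```

Request:
move_arm:
  steps:
    - {"dx": 0.0,"dy": 0.0,"dz": 0.005,"rx": 0.0,"ry": 0.0,"rz": 0.0,"grip": 0.01}
    - {"dx": 0.0,"dy": 0.0,"dz": 0.005,"rx": 0.0,"ry": 0.0,"rz": 0.0,"grip": 0.01}
    - {"dx": 0.0,"dy": 0.0,"dz": 0.005,"rx": 0.0,"ry": 0.0,"rz": 0.0,"grip": 0.01}
    - {"dx": 0.0,"dy": 0.0,"dz": 0.005,"rx": 0.0,"ry": 0.0,"rz": 0.0,"grip": 0.01}
    - {"dx": 0.0,"dy": 0.0,"dz": 0.0,"rx": 0.0,"ry": 0.0,"rz": 0.0,"grip": 0.01}

```text
time_s: 8.95
tool_pos: [461.8, 15.1, 171.4]
eef_rot: [180.0, -0.1, -166.9]
wrist_force: [-0.0, 1.0, -1.2]
gripper_width: 23.5
gripper_force: 44.8
```

Request:
move_arm:
  steps:
    - {"dx": 0.0,"dy": 0.0,"dz": 0.003,"rx": 0.0,"ry": 0.0,"rz": 0.0,"grip": 0.01}
    - {"dx": 0.0,"dy": 0.0,"dz": 0.003,"rx": 0.0,"ry": 0.0,"rz": 0.0,"grip": 0.01}
    - {"dx": 0.0,"dy": 0.0,"dz": 0.0,"rx": 0.0,"ry": 0.0,"rz": 0.0,"grip": 0.01}
    - {"dx": 0.0,"dy": 0.0,"dz": 0.0,"rx": 0.0,"ry": 0.0,"rz": 0.0,"grip": 0.01}

```text
time_s: 9.45
tool_pos: [462.2, 15.2, 165.9]
eef_rot: [180.0, 0.0, -166.9]
wrist_force: [0.3, 1.4, -1.6]
gripper_width: 23.5
gripper_force: 44.8
```

Request:
move_arm:
  steps:
    - {"dx": 0.0,"dy": 0.0,"dz": 0.002,"rx": 0.0,"ry": 0.0,"rz": 0.0,"grip": 0.01}
    - {"dx": 0.0,"dy": 0.0,"dz": 0.0,"rx": 0.0,"ry": 0.0,"rz": 0.0,"grip": 0.01}
    - {"dx": 0.0,"dy": 0.0,"dz": 0.002,"rx": 0.0,"ry": 0.0,"rz": 0.0,"grip": 0.01}
    - {"dx": 0.0,"dy": 0.0,"dz": 0.0,"rx": 0.0,"ry": 0.0,"rz": 0.0,"grip": 0.01}
    - {"dx": 0.0,"dy": 0.0,"dz": 0.0,"rx": 0.0,"ry": 0.0,"rz": 0.0,"grip": 0.01}

```text
time_s: 10.07
tool_pos: [462.5, 15.1, 162.4]
eef_rot: [180.0, 0.0, -166.9]
wrist_force: [-0.2, 2.8, 2.0]
gripper_width: 23.5
gripper_force: 44.8
```

Request:
move_arm:
  steps:
    - {"dx": 0.0,"dy": 0.0,"dz": 0.002,"rx": 0.0,"ry": 0.0,"rz": 0.0,"grip": 0.01}
    - {"dx": 0.0,"dy": 0.0,"dz": 0.001,"rx": 0.0,"ry": 0.0,"rz": 0.0,"grip": 0.01}
    - {"dx": 0.0,"dy": 0.0,"dz": 0.0,"rx": 0.0,"ry": 0.0,"rz": 0.0,"grip": 0.01}
    - {"dx": 0.0,"dy": 0.0,"dz": 0.0,"rx": 0.0,"ry": 0.0,"rz": 0.0,"grip": 0.01}

```text
time_s: 10.58
tool_pos: [462.9, 15.0, 160.7]
eef_rot: [-180.0, 0.1, -166.9]
wrist_force: [-3.0, 1.7, 10.3]
gripper_width: 23.7
gripper_force: 44.9
```

```bash
python3 -c "
from h import *
s=env.sense();print(s['wrist_force'],s['wrist_torque'],s['tool_pos'],s['qpos'][5])"
```

```text
[-2.9728554   1.68193185 10.31636948] [ 0.61735919  0.70794012 -0.06308268] [462.88011052  14.9980078  160.65447087] -104.30030023521745
```

Request:
move_arm:
  steps:
    - {"dx": 0.0,"dy": 0.0,"dz": 0.0,"rx": 0.0,"ry": 0.0,"rz": 5.0,"grip": 0.01}
    - {"dx": 0.0,"dy": 0.0,"dz": 0.0,"rx": 0.0,"ry": 0.0,"rz": 5.0,"grip": 0.01}
    - {"dx": 0.0,"dy": 0.0,"dz": 0.0,"rx": 0.0,"ry": 0.0,"rz": 5.0,"grip": 0.01}
    - {"dx": 0.0,"dy": 0.0,"dz": 0.0,"rx": 0.0,"ry": 0.0,"rz": 0.0,"grip": 0.01}

```text
time_s: 11.08
tool_pos: [463.2, 15.1, 160.7]
eef_rot: [180.0, 0.1, 178.0]
wrist_force: [-1.5, 2.2, 10.5]
gripper_width: 23.6
gripper_force: 44.9
```

```bash
python3 -c "
from h import *
s=env.sense();print(s['wrist_force'],s['wrist_torque'],s['tool_pos'],s['qpos'][5])"
```

```text
[-1.54399459  2.23735795 10.48771616] [ 0.64020189  0.50893597 -0.04374675] [463.22719066  15.08662704 160.73185189] -89.26426405005681
```

```bash
cat >> h.py <<'E'
def ptr(n,C=(462,15.,24),by=0.8):
    P=campose(n); im=env.read_camera(n); hsv=cv2.cvtColor(im,cv2.COLOR_RGB2HSV); r=[]
    for v in np.arange(0,3.3,.03):
        b=np.radians(by-30)-v; k=0
        for rad in (22,25,28,31,34):
            u,w=proj(n,[C[0]+rad*np.cos(b),C[1]+rad*np.sin(b),C[2]],P).round().astype(int)
            if 0<=u<512 and 0<=w<384:
                h,s,vv=hsv[w,u]; k+= (5<=h<=22 and s>70 and vv>110)
        r.append((round(float(v),2),k))
    hit=[(v,k) for v,k in r if k>=2]
    return (float(np.average([v for v,_ in hit],weights=[k for _,k in hit])).__round__(3) if hit else None),hit,im
E
python3 - <<'E'
from h import *
for n in('wrist','side','top'):
    m,hit,im=ptr(n);print(n,m,hit);cv2.imwrite('pics/p_%s.png'%n,im[:,:,::-1])
a=cv2.imread('pics/p_wrist.png');b=cv2.imread('pics/p_side.png')
cv2.imwrite('pics/p2.png',np.hstack([cv2.resize(a,(512,384)),cv2.resize(b[150:250,180:255],(288,384),interpolation=cv2.INTER_CUBIC)]))
s=env.sense();print(s['wrist_force'],s['wrist_torque'])
E
```

```text
wrist 0.16 [(0.0, np.int64(5)), (0.03, np.int64(5)), (0.06, np.int64(5)), (0.09, np.int64(5)), (0.12, np.int64(5)), (0.15, np.int64(3)), (0.18, np.int64(3)), (0.21, np.int64(2)), (0.24, np.int64(2)), (0.27, np.int64(2)), (0.3, np.int64(3)), (0.33, np.int64(3)), (0.36, np.int64(3)), (0.39, np.int64(2))]
side 0.086 [(0.0, np.int64(4)), (0.03, np.int64(4)), (0.06, np.int64(4)), (0.09, np.int64(3)), (0.12, np.int64(3)), (0.15, np.int64(2)), (0.18, np.int64(2)), (0.21, np.int64(2))]
top None []
[-2.08836245  2.82181566 10.40994706] [0.65342152 0.44390208 0.01793546]
```

View pics/p2.png

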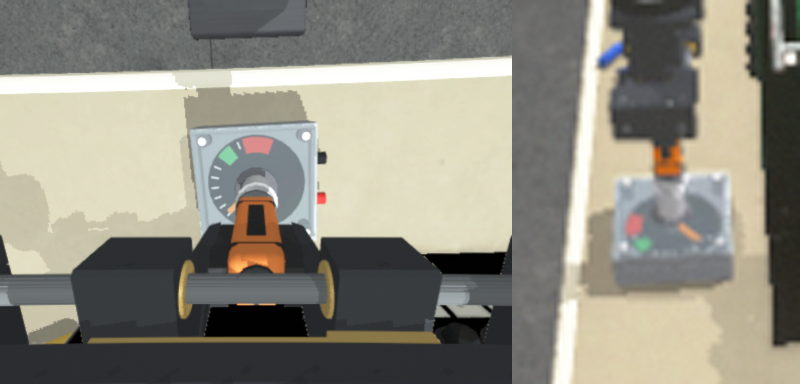

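The pointer is still at about 0.35: (232,210) in the wrist view and bearing right in the side view. The driver sits deep in the bush. I'll ease the pressure and keep turning.

Request:
move_arm:
  steps:
    - {"dx": 0.0,"dy": 0.0,"dz": -0.003,"rx": 0.0,"ry": 0.0,"rz": 0.0,"grip": 0.01}
    - {"dx": 0.0,"dy": 0.0,"dz": 0.0,"rx": 0.0,"ry": 0.0,"rz": 5.0,"grip": 0.01}
    - {"dx": 0.0,"dy": 0.0,"dz": 0.0,"rx": 0.0,"ry": 0.0,"rz": 5.0,"grip": 0.01}
    - {"dx": 0.0,"dy": 0.0,"dz": 0.0,"rx": 0.0,"ry": 0.0,"rz": 5.0,"grip": 0.01}
    - {"dx": 0.0,"dy": 0.0,"dz": 0.0,"rx": 0.0,"ry": 0.0,"rz": 0.0,"grip": 0.01}

```text
time_s: 11.85
tool_pos: [462.9, 15.1, 162.3]
eef_rot: [180.0, 0.1, 163.1]
wrist_force: [0.1, 3.3, 2.7]
gripper_width: 23.3
gripper_force: 44.9
```

Run:
```python
from h import *
s=env.sense();print(s['wrist_force'],s['wrist_torque'],s['tool_pos'])
for n in('wrist','side'):
    m,hit,im=ptr(n);print(n,m,[(v,int(k)) for v,k in hit])
```

```text
[0.0604103  3.33469647 2.68991658] [ 0.71592668 -0.38402541  0.05086858] [462.88995549  15.10875556 162.33816835]
wrist 0.265 [(0.06, 3), (0.09, 5), (0.12, 5), (0.15, 5), (0.18, 5), (0.21, 5), (0.24, 5), (0.27, 5), (0.3, 5), (0.33, 5), (0.36, 5), (0.39, 5), (0.42, 4), (0.45, 4), (0.48, 3)]
side 0.208 [(0.03, 2), (0.06, 2), (0.09, 2), (0.12, 3), (0.15, 3), (0.18, 3), (0.21, 3), (0.24, 4), (0.27, 4), (0.3, 4), (0.33, 3), (0.36, 2)]
```

Request:
move_arm:
  steps:
    - {"dx": 0.0,"dy": 0.0,"dz": 0.0,"rx": 0.0,"ry": 0.0,"rz": 6.0,"grip": 0.01}
    - {"dx": 0.0,"dy": 0.0,"dz": 0.0,"rx": 0.0,"ry": 0.0,"rz": 6.0,"grip": 0.01}
    - {"dx": 0.0,"dy": 0.0,"dz": 0.0,"rx": 0.0,"ry": 0.0,"rz": 6.0,"grip": 0.01}
    - {"dx": 0.0,"dy": 0.0,"dz": 0.0,"rx": 0.0,"ry": 0.0,"rz": 0.0,"grip": 0.01}

```text
time_s: 12.45
tool_pos: [462.8, 14.8, 162.3]
eef_rot: [180.0, 0.1, 145.2]
wrist_force: [0.1, 1.7, 2.9]
gripper_width: 23.9
gripper_force: 44.9
```

Run:
```python
from h import *
s=env.sense();print(s['wrist_force'],s['wrist_torque'],s['tool_pos'])
m,hit,im=ptr('wrist');print(m,[(v,int(k)) for v,k in hit])
for C in((462,15,24),(465.5,18.5,24)):
    m,hit,im=ptr('side',C);print(m,[(v,int(k)) for v,k in hit])
```

```text
[0.07409348 1.67918279 2.86758083] [ 0.37451821 -0.46949058  0.02968699] [462.79479854  14.78025877 162.34030849]
0.583 [(0.36, 2), (0.39, 4), (0.42, 5), (0.45, 5), (0.48, 5), (0.51, 5), (0.54, 5), (0.57, 5), (0.6, 5), (0.63, 5), (0.66, 5), (0.69, 5), (0.72, 5), (0.75, 4), (0.78, 4), (0.81, 2)]
0.604 [(0.48, 2), (0.51, 2), (0.54, 3), (0.57, 3), (0.6, 3), (0.63, 3), (0.66, 3), (0.69, 3), (0.72, 2)]
0.791 [(0.66, 3), (0.69, 4), (0.72, 4), (0.75, 4), (0.78, 4), (0.81, 4), (0.84, 3), (0.87, 3), (0.9, 2), (0.93, 2), (0.96, 2)]
```

Request:
move_arm:
  steps:
    - {"dx": 0.0,"dy": 0.0,"dz": 0.0,"rx": 0.0,"ry": 0.0,"rz": 8.0,"grip": 0.01}
    - {"dx": 0.0,"dy": 0.0,"dz": 0.0,"rx": 0.0,"ry": 0.0,"rz": 8.0,"grip": 0.01}
    - {"dx": 0.0,"dy": 0.0,"dz": 0.0,"rx": 0.0,"ry": 0.0,"rz": 8.0,"grip": 0.01}
    - {"dx": 0.0,"dy": 0.0,"dz": 0.0,"rx": 0.0,"ry": 0.0,"rz": 8.0,"grip": 0.01}
    - {"dx": 0.0,"dy": 0.0,"dz": 0.0,"rx": 0.0,"ry": 0.0,"rz": 0.0,"grip": 0.01}

```text
time_s: 13.22
tool_pos: [462.4, 14.4, 162.1]
eef_rot: [-180.0, 0.1, 113.3]
wrist_force: [1.7, -0.5, 2.8]
gripper_width: 23.6
gripper_force: 44.9
```

Run:
```python
from h import *
s=env.sense();print(s['wrist_force'],s['wrist_torque'],s['tool_pos'],s['qpos'][5])
m,hit,im=ptr('wrist');print(m,[(v,int(k)) for v,k in hit])
w=im
for C in((462,15,24),(465.5,18.5,24)):
    m,hit,im=ptr('side',C);print(m,[(v,int(k)) for v,k in hit])
real=env.read_camera
class F: pass
im0=cv2.imread('pics/a.png')[:,:,::-1].copy()
import h
h.env=type('E',(),{'read_camera':staticmethod(lambda n:im0),'camera_info':staticmethod(env.camera_info),'sense':staticmethod(env.sense)})
for C in((462,15,24),(465.5,18.5,24)):
    m,hit,_=h.ptr('side',C);print('initial',m)
cv2.imwrite('pics/q.png',np.hstack([cv2.resize(w[:,:,::-1][80:260,150:350],(427,384),interpolation=cv2.INTER_CUBIC),cv2.resize(im[180:230,195:244,::-1],(372,384),interpolation=cv2.INTER_CUBIC)]))
```

```text
[ 1.71190955 -0.48514413  2.81708291] [-0.36093851 -0.40058797  0.05587748] [462.35156634  14.41625403 162.14378493] -24.449205569148756
0.694 [(0.0, 3), (0.03, 3), (0.06, 4), (0.09, 5), (0.12, 5), (0.15, 5), (0.18, 5), (0.21, 5), (0.24, 5), (0.27, 5), (0.3, 5), (0.33, 5), (0.36, 5), (0.39, 3), (0.42, 2), (0.96, 3), (0.99, 4), (1.02, 5), (1.05, 5), (1.08, 5), (1.11, 5), (1.14, 5), (1.17, 5), (1.2, 5), (1.23, 5), (1.26, 5), (1.29, 5), (1.32, 4), (1.35, 4), (1.38, 2)]
1.281 [(1.14, 2), (1.17, 2), (1.2, 2), (1.23, 2), (1.26, 4), (1.29, 4), (1.32, 4), (1.35, 3), (1.38, 2), (1.41, 2)]
1.416 [(1.29, 2), (1.32, 3), (1.35, 4), (1.38, 5), (1.41, 5), (1.44, 4), (1.47, 3), (1.5, 3), (1.53, 2), (1.56, 2)]
initial 0.121
initial 0.293
```

View pics/q.png

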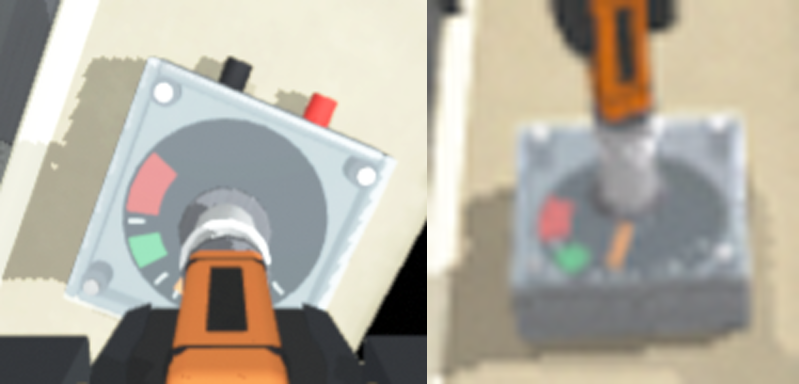

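The pointer now runs from (221.7,209.7) to (220.0,214.2) in the side view, short of green at (214.2,213.6).

Run:
```python
from h import *
g=atz('side',214.2,213.6,24); b=np.radians(.8-30)-1.9
C=g[:2]-40*np.array([np.cos(b),np.sin(b)]);print('C',C)
for p in((220,214.2),(221.7,209.7),(220.9,211.9)):
    X=atz('side',*p,24)[:2]-C;print(np.hypot(*X),np.radians(.8-30)-np.arctan2(X[1],X[0]))
a=atz('side',220,214.2,24)-atz('side',221.7,209.7,24);print(np.radians(-29.2)-np.arctan2(a[1],a[0]))
```

```text
C [467.45472954  16.33305201]
32.175455586089825 1.3399593418529296
8.816771741801144 1.4270818055306875
20.295846092080343 1.3537880294006213
1.307175117398534
```

Request:
move_arm:
  steps:
    - {"dx": 0.0,"dy": 0.0,"dz": 0.0,"rx": 0.0,"ry": 0.0,"rz": 8.0,"grip": 0.01}
    - {"dx": 0.0,"dy": 0.0,"dz": 0.0,"rx": 0.0,"ry": 0.0,"rz": 8.0,"grip": 0.01}
    - {"dx": 0.0,"dy": 0.0,"dz": 0.0,"rx": 0.0,"ry": 0.0,"rz": 8.0,"grip": 0.01}
    - {"dx": 0.0,"dy": 0.0,"dz": 0.0,"rx": 0.0,"ry": 0.0,"rz": 5.0,"grip": 0.01}
    - {"dx": 0.0,"dy": 0.0,"dz": 0.0,"rx": 0.0,"ry": 0.0,"rz": 0.0,"grip": 0.01}

```text
time_s: 14.0
tool_pos: [461.8, 14.4, 161.9]
eef_rot: [-179.9, 0.1, 84.2]
wrist_force: [0.3, -4.0, 2.5]
gripper_width: 23.7
gripper_force: 44.9
```

Run:
```python
from h import *
s=env.sense();print(s['wrist_force'],s['wrist_torque'],s['tool_pos'])
for n,C in(('wrist',(462,15,24)),('side',(467.4,16.3,24)),('side',(465.5,18.5,24))):
    m,hit,im=ptr(n,C);print(n,m,[(v,int(k)) for v,k in hit])
    if n=='wrist': w=im
cv2.imwrite('pics/r.png',np.hstack([cv2.resize(w[:,:,::-1][80:260,150:350],(427,384),interpolation=cv2.INTER_CUBIC),cv2.resize(im[180:230,195:244,::-1],(372,384),interpolation=cv2.INTER_CUBIC)]))
```

```text
[ 0.3064174  -4.04428735  2.5268622 ] [-0.99294969 -0.07752756  0.08170191] [461.83934716  14.39857237 161.90976867]
wrist 1.202 [(0.48, 2), (0.51, 3), (0.54, 4), (0.57, 4), (0.6, 5), (0.63, 5), (0.66, 5), (0.69, 5), (0.72, 5), (0.75, 5), (0.78, 5), (0.81, 5), (0.84, 5), (0.87, 5), (0.9, 5), (0.93, 3), (1.47, 3), (1.5, 4), (1.53, 5), (1.56, 5), (1.59, 5), (1.62, 5), (1.65, 5), (1.68, 5), (1.71, 5), (1.74, 5), (1.77, 5), (1.8, 5), (1.83, 5), (1.86, 4), (1.89, 3), (1.92, 2)]
side 2.045 [(1.92, 2), (1.95, 4), (1.98, 4), (2.01, 4), (2.04, 4), (2.07, 4), (2.1, 3), (2.13, 3), (2.16, 2), (2.19, 2)]
side 1.927 [(1.8, 2), (1.83, 2), (1.86, 4), (1.89, 4), (1.92, 5), (1.95, 5), (1.98, 4), (2.01, 3), (2.04, 3)]
```

View pics/r.png

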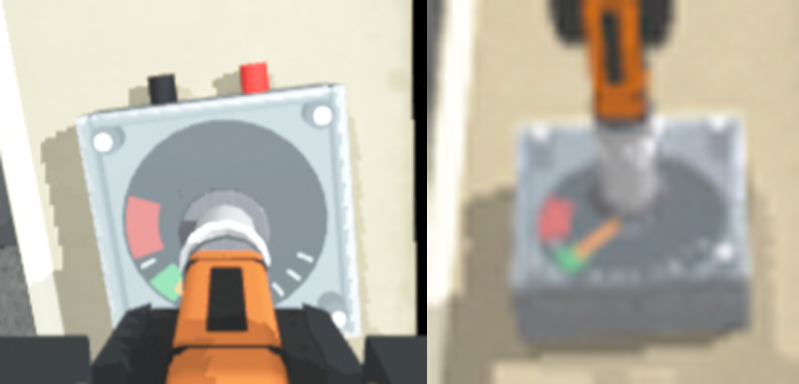

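The side view shows the pointer's tip at about (215.6,212.9), on the green patch. The wrist view shows orange at the near end of green. I'll pin this down numerically from the green and orange pixels.

Run:
```python
from h import *
a=atz('side',215.55,212.9,24)-atz('side',220.2,209.3,24);print('dir',np.radians(-29.2)-np.arctan2(a[1],a[0]))
for n,C in(('wrist',(462,15)),('side',(465.5,17.5))):
    P=campose(n);im=env.read_camera(n);hsv=cv2.cvtColor(im,cv2.COLOR_RGB2HSV).astype(int)
    u0,v0=proj(n,[C[0],C[1],24],P).astype(int);G=[];O=[]
    for v in range(max(0,v0-70),min(384,v0+70)):
        for u in range(u0-70,u0+70):
            h,s,x=hsv[v,u]
            g=40<h<90 and s>50 and x>80; o=5<=h<=22 and s>70 and x>110
            if g or o:
                X=atz(n,u,v,24,P)[:2]-C;r=np.hypot(*X);t=np.radians(-29.2)-np.arctan2(X[1],X[0])
                if 10<r<50 and 1.4<t<2.5:(G if g else O).append((t,r,u,v))
    for q,L in(('green',G),('orange',O)):
        if L:
            L=np.array(L);print(n,q,len(L),'t',L[:,0].min().round(2),L[:,0].mean().round(2),L[:,0].max().round(2),'r',L[:,1].min().round(),L[:,1].mean().round(1),L[:,1].max().round())
            if q=='orange':
                for lo in(10,20,25,30,35,40): 
                    m=(L[:,1]>=lo)&(L[:,1]<lo+5); print(lo,m.sum(),L[m,0].min().round(2) if m.any() else '',L[m,0].mean().round(2) if m.any() else '',L[m,0].max().round(2) if m.any() else '')
# green reference in start side image
im=cv2.cvtColor(cv2.imread('pics/a.png'),cv2.COLOR_BGR2HSV).astype(int)
L=[(u,v) for v in range(195,230) for u in range(200,245) if 40<im[v,u,0]<90 and im[v,u,1]>50 and im[v,u,2]>80];print('green ref px',len(L),np.mean(L,0))
```

```text
dir 1.8110702954463271
wrist green 149 t 1.77 1.98 2.14 r 30.0 38.3 44.0
wrist orange 468 t 1.4 1.64 2.08 r 11.0 32.1 50.0
10 21 1.41 1.6 1.86
20 58 1.49 1.76 2.08
25 62 1.46 1.69 1.92
30 66 1.44 1.65 1.86
35 77 1.4 1.62 1.85
40 64 1.4 1.56 1.71
side green 9 t 1.74 1.91 2.09 r 38.0 41.6 46.0
side orange 8 t 1.88 2.05 2.3 r 12.0 22.2 32.0
10 1 2.19 2.19 2.19
20 2 1.93 2.03 2.13
25 2 1.88 1.95 2.03
30 1 1.96 1.96 1.96
35 0   
40 0   
green ref px 14 [213.71428571 213.14285714]
```

Request:
move_arm:
  steps:
    - {"dx": 0.0,"dy": 0.0,"dz": 0.0,"rx": 0.0,"ry": 0.0,"rz": 3.0,"grip": 0.01}
    - {"dx": 0.0,"dy": 0.0,"dz": 0.0,"rx": 0.0,"ry": 0.0,"rz": 0.0,"grip": 0.01}
    - {"dx": 0.0,"dy": 0.0,"dz": 0.0,"rx": 0.0,"ry": 0.0,"rz": 0.0,"grip": 0.01}
    - {"dx": 0.0,"dy": 0.0,"dz": 0.0,"rx": 0.0,"ry": 0.0,"rz": -6.0,"grip": 0.01}
    - {"dx": 0.0,"dy": 0.0,"dz": 0.0,"rx": 0.0,"ry": 0.0,"rz": 0.0,"grip": 0.01}

```text
time_s: 14.88
tool_pos: [462.0, 15.1, 161.9]
eef_rot: [-180.0, -0.0, 87.1]
wrist_force: [-0.6, -4.3, 3.5]
gripper_width: 23.6
gripper_force: 44.9
```

Request:
move_arm:
  steps:
    - {"dx": 0.0,"dy": 0.0,"dz": -0.01,"rx": 0.0,"ry": 0.0,"rz": 0.0,"grip": 0.01}
    - {"dx": 0.0,"dy": 0.0,"dz": -0.025,"rx": 0.0,"ry": 0.0,"rz": 0.0,"grip": 0.01}
    - {"dx": 0.0,"dy": 0.0,"dz": -0.03,"rx": 0.0,"ry": 0.0,"rz": 0.0,"grip": 0.01}
    - {"dx": 0.0,"dy": 0.0,"dz": -0.02,"rx": 0.0,"ry": 0.0,"rz": 0.0,"grip": 0.01}
    - {"dx": 0.0,"dy": 0.0,"dz": 0.0,"rx": 0.0,"ry": 0.0,"rz": 0.0,"grip": 0.01}

```text
time_s: 15.5
tool_pos: [463.4, 16.0, 248.9]
eef_rot: [179.8, -0.1, 87.0]
wrist_force: [-0.0, -0.9, -0.7]
gripper_width: 23.4
gripper_force: 44.9
```

Request:
move_arm:
  steps:
    - {"dx": 0.0,"dy": 0.0,"dz": 0.0,"rx": 0.0,"ry": 0.0,"rz": -10.7,"grip": 0.01}
    - {"dx": 0.0,"dy": 0.0,"dz": 0.0,"rx": 0.0,"ry": 0.0,"rz": -10.7,"grip": 0.01}
    - {"dx": 0.0,"dy": 0.0,"dz": 0.0,"rx": 0.0,"ry": 0.0,"rz": -10.7,"grip": 0.01}
    - {"dx": 0.0,"dy": 0.0,"dz": 0.0,"rx": 0.0,"ry": 0.0,"rz": -10.7,"grip": 0.01}
    - {"dx": 0.0,"dy": 0.0,"dz": 0.0,"rx": 0.0,"ry": 0.0,"rz": -10.7,"grip": 0.01}

```text
time_s: 16.12
tool_pos: [461.3, 15.7, 245.4]
eef_rot: [-180.0, -0.2, 140.9]
wrist_force: [0.3, 0.2, -0.7]
gripper_width: 23.7
gripper_force: 44.9
```

Request:
move_arm:
  steps:
    - {"dx": 0.0,"dy": 0.0,"dz": 0.0,"rx": 0.0,"ry": 0.0,"rz": -10.7,"grip": 0.01}
    - {"dx": 0.0,"dy": 0.0,"dz": 0.0,"rx": 0.0,"ry": 0.0,"rz": -10.7,"grip": 0.01}
    - {"dx": 0.0,"dy": 0.0,"dz": 0.0,"rx": 0.0,"ry": 0.0,"rz": -10.7,"grip": 0.01}
    - {"dx": 0.0,"dy": 0.0,"dz": 0.0,"rx": 0.0,"ry": 0.0,"rz": 0.0,"grip": 0.01}
    - {"dx": 0.0,"dy": 0.0,"dz": 0.0,"rx": 0.0,"ry": 0.0,"rz": 0.0,"grip": 0.01}

```text
time_s: 16.75
tool_pos: [461.8, 15.4, 246.3]
eef_rot: [180.0, -0.1, 172.5]
wrist_force: [-1.3, 0.3, -2.1]
gripper_width: 24.0
gripper_force: 44.9
```

Run:
```python
from h import *
s=env.sense();print(s['tool_pos'],s['eef_rot'],s['qpos'][5])
n='wrist';C=np.array((462,15.))
P=campose(n);im=env.read_camera(n);cv2.imwrite('pics/z.png',im[:,:,::-1]);hsv=cv2.cvtColor(im,cv2.COLOR_RGB2HSV).astype(int)
u0,v0=proj(n,[C[0],C[1],24],P).astype(int);D={'g':[],'o':[],'r':[]}
for v in range(max(0,v0-70),min(384,v0+70)):
  for u in range(u0-70,u0+70):
    h,s,x=hsv[v,u]
    k='g' if 40<h<90 and s>50 and x>80 else 'o' if 8<=h<=22 and s>70 and x>110 else 'r' if (h<6 or h>172) and s>70 and x>110 else None
    if k:
        X=atz(n,u,v,24,P)[:2]-C;r=np.hypot(*X);t=(np.radians(-29.2)-np.arctan2(X[1],X[0]))%(2*np.pi)
        if 10<r<48:D[k].append((t,r))
for q in D:
    L=np.array(D[q])
    for lo in range(10,48,5):
        m=(L[:,1]>=lo)&(L[:,1]<lo+5)&(L[:,0]<3.6)&(L[:,0]>1.2)
        if m.any():print(q,lo,m.sum(),L[m,0].min().round(2),L[m,0].mean().round(2),L[m,0].max().round(2))
```

```text
[461.79883589  15.36700611 246.26332275] [ 1.79975127e+02 -8.32807815e-02  1.72493466e+02] -83.71232309595636
g 30 20 1.94 2.03 2.12
g 35 34 1.77 1.98 2.12
g 40 51 1.77 1.95 2.12
o 15 4 1.77 1.84 1.9
o 20 17 1.75 1.86 1.96
o 25 17 1.76 1.84 1.93
o 30 15 1.77 1.84 1.91
o 35 5 1.79 1.85 1.89
r 30 47 2.4 2.71 3.01
r 35 82 2.39 2.71 3.01
r 40 91 2.39 2.7 3.01
r 45 10 2.55 2.8 3.0
```

Request:
move_arm:
  steps:
    - {"dx": -0.006,"dy": -0.0437,"dz": 0.0,"rx": 0.0,"ry": 0.0,"rz": 0.0,"grip": 0.01}
    - {"dx": -0.006,"dy": -0.0437,"dz": 0.0,"rx": 0.0,"ry": 0.0,"rz": 0.0,"grip": 0.01}
    - {"dx": -0.006,"dy": -0.0437,"dz": 0.0,"rx": 0.0,"ry": 0.0,"rz": 0.0,"grip": 0.01}
    - {"dx": -0.006,"dy": -0.0437,"dz": 0.0,"rx": 0.0,"ry": 0.0,"rz": 0.0,"grip": 0.01}
    - {"dx": -0.006,"dy": -0.0437,"dz": 0.0,"rx": 0.0,"ry": 0.0,"rz": 0.0,"grip": 0.01}

```text
time_s: 17.42
tool_pos: [464.1, -206.8, 247.0]
eef_rot: [180.0, 0.0, 172.6]
wrist_force: [0.6, 0.4, -0.3]
gripper_width: 23.5
gripper_force: 44.9
```

Request:
move_arm:
  steps:
    - {"dx": -0.0068,"dy": -0.0437,"dz": 0.0,"rx": 0.0,"ry": 0.0,"rz": 0.0,"grip": 0.01}
    - {"dx": -0.0068,"dy": -0.0441,"dz": 0.0,"rx": 0.0,"ry": 0.0,"rz": 0.0,"grip": 0.01}
    - {"dx": 0.0,"dy": 0.0,"dz": 0.0,"rx": 0.0,"ry": 0.0,"rz": 0.0,"grip": 0.01}
    - {"dx": 0.0,"dy": 0.0,"dz": 0.0,"rx": 0.0,"ry": 0.0,"rz": 0.0,"grip": 0.01}

```text
time_s: 17.92
tool_pos: [466.3, -293.9, 246.7]
eef_rot: [179.9, -0.0, 172.6]
wrist_force: [-0.3, -0.2, -0.7]
gripper_width: 23.9
gripper_force: 44.9
```

Run:
```python
from h import *
s=env.sense();print(s['time_s'],s['tool_pos'],s['eef_rot'],s['qpos'][5],s['wrist_force'])
P=campose('wrist');im=env.read_camera('wrist');hsv=cv2.cvtColor(im,cv2.COLOR_RGB2HSV).astype(int)
u0,v0=proj('wrist',[465,-294,80],P).round().astype(int);print(u0,v0)
# white plate mask
m=((hsv[...,1]<25)&(hsv[...,2]>200)).astype(np.uint8);m[:, :u0-70]=0;m[:,u0+70:]=0;m[:max(0,v0-70)]=0;m[v0+70:]=0
c,_=cv2.findContours(m,cv2.RETR_EXTERNAL,cv2.CHAIN_APPROX_NONE);c=max(c,key=cv2.contourArea)
print('hull',[tuple(p[0]) for p in cv2.approxPolyDP(cv2.convexHull(c),3,True)])
sub=cv2.cvtColor(im,cv2.COLOR_RGB2GRAY)[v0-26:v0+32:2,u0-30:u0+32:2]
for i,r in enumerate(sub): print(v0-26+2*i,''.join('%4d'%x for x in r))
```

```text
17.925 [ 466.25561497 -293.90344531  246.67450723] [ 1.79933912e+02 -4.40772463e-02  1.72579676e+02] -117.43063709310053 [-0.28747712 -0.15728293 -0.71603645]
255 179
hull [(np.int32(237), np.int32(138)), (np.int32(293), np.int32(150)), (np.int32(277), np.int32(215)), (np.int32(222), np.int32(203))]
153  114  98  74  83 253 255 253 226 229 253 255 255 255 255 255 255 255 255 255 255 255 255 255 255 255 253 165 161 253 255 255
155  113  92  75 106 254 255 255 227 232 255 255 255 255 255 255 255 255 255 255 255 255 255 255 255 255 255 255 255 255 255 255
157  113  86  76 147 255 255 255 243 230 255 255 255 255 255 255 255 255 255 255 255 255 255 255 255 255 255 255 255 255 255 255
159  111  78  74 187 255 255 255 255 249 254 255 255 255 255 255 255 255 255 255 255 255 255 255 255 255 255 255 255 255 255 255
161  110  75  73 235 255 255 255 255 255 255 255 255 255 255 255 255 255 255 255 255 255 255 255 255 255 255 255 255 255 255 255
163  102  75  78 252 255 255 255 255 255 255 255 255 255 255 255 255 255 255 255 255 255 255 255 255 255 255 255 255 255 255 255
165   91  75 104 254 255 
[... 2241 characters left out ...]
105 106 107 106 106 106 110 240 255 255 255 249 203 202
201  253 253 253 253 252 209 153  70  56  80  79  79  78  79  79  79  78  79  79  79  80  79  61  64 124 255 255 255 233 202 205
203  252 252 254 254 255 184  67  54  86 105 107 106 105 104 104 104 105 105 105 107 108 108 102  78  63 241 255 255 217 203 204
205  211 226 247 254 255 172  51  91 103 107 107 104  58  48  47  49  48  48  48  80 108 109 110 111  82 150 255 254 208 204 204
207  176 176 177 184 202 131  70  97 104 106 107 104  36  31  31  30  31  32  34  65 108 109 110 109 110 142 254 247 204 204 204
209  177 175 175 176 177 122  86  99 104 107 108  93  34  31  32  33  31  31  33  59 107 108 109 110 113 152 255 232 202 203 203
```

Run:
```python
from h import *
P=campose('wrist')
print(atz('wrist',257.3,177.2,80,P),atz('wrist',257.25,176.6,80,P),'tip',atz('wrist',256,186.5,115.5,P),proj('wrist',[466.3,-293.9,115.5],P),env.sense()['tool_pos'])
```

```text
[ 463.9 -291.    80. ] [ 463.3 -291.    80. ] tip [ 464.2 -292.5  115.5] [254.8 188.9] [ 466.30530249 -293.41645435  246.71795242]
```

Request:
move_arm:
  steps:
    - {"dx": 0.0014,"dy": 0.0017,"dz": 0.0,"rx": 0.0,"ry": 0.0,"rz": 0.0,"grip": 0.01}
    - {"dx": 0.0,"dy": 0.0,"dz": 0.015,"rx": 0.0,"ry": 0.0,"rz": 0.0,"grip": 0.01}
    - {"dx": 0.0,"dy": 0.0,"dz": 0.012,"rx": 0.0,"ry": 0.0,"rz": 0.0,"grip": 0.01}
    - {"dx": 0.0,"dy": 0.0,"dz": 0.005,"rx": 0.0,"ry": 0.0,"rz": 0.0,"grip": 0.01}
    - {"dx": 0.0,"dy": 0.0,"dz": 0.005,"rx": 0.0,"ry": 0.0,"rz": 0.0,"grip": 0.01}

```text
time_s: 18.6
tool_pos: [465.2, -292.3, 209.4]
eef_rot: [180.0, -0.0, 172.7]
wrist_force: [-0.1, -0.3, -1.0]
gripper_width: 23.6
gripper_force: 44.9
```

Request:
move_arm:
  steps:
    - {"dx": 0.0,"dy": 0.0,"dz": 0.005,"rx": 0.0,"ry": 0.0,"rz": 0.0,"grip": 0.01}
    - {"dx": 0.0,"dy": 0.0,"dz": 0.005,"rx": 0.0,"ry": 0.0,"rz": 0.0,"grip": 0.01}
    - {"dx": 0.0,"dy": 0.0,"dz": 0.0,"rx": 0.0,"ry": 0.0,"rz": 0.0,"grip": 0.01}

```text
time_s: 18.98
tool_pos: [465.1, -292.4, 199.7]
eef_rot: [180.0, -0.0, 172.7]
wrist_force: [-0.4, 0.3, -1.2]
gripper_width: 23.5
gripper_force: 44.9
```

Request:
move_arm:
  steps:
    - {"dx": 0.0,"dy": 0.0,"dz": 0.01,"rx": 0.0,"ry": 0.0,"rz": 0.0,"grip": 0.01}
    - {"dx": 0.0,"dy": 0.0,"dz": 0.012,"rx": 0.0,"ry": 0.0,"rz": 0.0,"grip": 0.01}
    - {"dx": 0.0,"dy": 0.0,"dz": 0.012,"rx": 0.0,"ry": 0.0,"rz": 0.0,"grip": 0.01}
    - {"dx": 0.0,"dy": 0.0,"dz": 0.01,"rx": 0.0,"ry": 0.0,"rz": 0.0,"grip": 0.01}
    - {"dx": 0.0,"dy": 0.0,"dz": 0.0,"rx": 0.0,"ry": 0.0,"rz": 0.0,"grip": 0.01}

```text
time_s: 19.6
tool_pos: [464.5, -291.9, 154.6]
eef_rot: [179.9, -0.1, 172.7]
wrist_force: [0.2, -0.6, -1.2]
gripper_width: 23.7
gripper_force: 44.9
```

Request:
move_arm:
  steps:
    - {"dx": 0.0,"dy": 0.0,"dz": 0.002,"rx": 0.0,"ry": 0.0,"rz": 0.0,"grip": 0.01}
    - {"dx": 0.0,"dy": 0.0,"dz": 0.002,"rx": 0.0,"ry": 0.0,"rz": 0.0,"grip": 0.01}
    - {"dx": 0.0,"dy": 0.0,"dz": 0.0,"rx": 0.0,"ry": 0.0,"rz": 0.0,"grip": 0.01}

```text
time_s: 19.98
tool_pos: [465.4, -292.5, 152.3]
eef_rot: [-180.0, 0.0, 172.7]
wrist_force: [0.8, -0.5, -1.3]
gripper_width: 23.6
gripper_force: 44.9
```

Request:
move_arm:
  steps:
    - {"dx": 0.0,"dy": 0.0,"dz": 0.002,"rx": 0.0,"ry": 0.0,"rz": 0.0,"grip": 0.01}
    - {"dx": 0.0,"dy": 0.0,"dz": 0.001,"rx": 0.0,"ry": 0.0,"rz": 0.0,"grip": 0.01}
    - {"dx": 0.0,"dy": 0.0,"dz": 0.0,"rx": 0.0,"ry": 0.0,"rz": 0.0,"grip": 0.01}

```text
time_s: 20.35
tool_pos: [465.4, -292.5, 149.2]
eef_rot: [-180.0, 0.0, 172.7]
wrist_force: [0.8, 0.2, 0.1]
gripper_width: 23.4
gripper_force: 44.9
```

Request:
move_arm:
  steps:
    - {"dx": 0.0,"dy": 0.0,"dz": 0.0005,"rx": 0.0,"ry": 0.0,"rz": 0.0,"grip": 0.01}
    - {"dx": 0.0,"dy": 0.0,"dz": 0.0,"rx": 0.0,"ry": 0.0,"rz": 0.0,"grip": 0.027}
    - {"dx": 0.0,"dy": 0.0,"dz": 0.0,"rx": 0.0,"ry": 0.0,"rz": 0.0,"grip": 0.035}
    - {"dx": 0.0,"dy": 0.0,"dz": 0.0,"rx": 0.0,"ry": 0.0,"rz": 0.0,"grip": 0.06}
    - {"dx": 0.0,"dy": 0.0,"dz": 0.0,"rx": 0.0,"ry": 0.0,"rz": 0.0,"grip": 0.06}

```text
time_s: 20.98
tool_pos: [465.3, -292.4, 148.5]
eef_rot: [180.0, -0.0, 172.7]
wrist_force: [0.2, -0.1, -0.1]
gripper_width: 52.7
gripper_force: 0.0
```

Request:
move_arm:
  steps:
    - {"dx": 0.0,"dy": 0.0,"dz": -0.02,"rx": 0.0,"ry": 0.0,"rz": 0.0,"grip": 0.06}
    - {"dx": 0.0,"dy": 0.0,"dz": -0.04,"rx": 0.0,"ry": 0.0,"rz": 0.0,"grip": 0.06}
    - {"dx": 0.0,"dy": 0.0,"dz": -0.04,"rx": 0.0,"ry": 0.0,"rz": 0.0,"grip": 0.06}
    - {"dx": 0.0,"dy": 0.0,"dz": -0.03,"rx": 0.0,"ry": 0.0,"rz": 0.0,"grip": 0.06}
    - {"dx": 0.0,"dy": 0.0,"dz": 0.0,"rx": 0.0,"ry": 0.0,"rz": 0.0,"grip": 0.06}

```text
time_s: 21.6
tool_pos: [466.8, -293.5, 281.8]
eef_rot: [-179.8, 0.3, 172.7]
wrist_force: [-0.2, 0.0, -0.5]
gripper_width: 60.2
gripper_force: 0.0
```

Run:
```python
from h import *
P=campose('wrist');im=env.read_camera('wrist');hsv=cv2.cvtColor(im,cv2.COLOR_RGB2HSV)
m=cv2.inRange(hsv,(5,120,110),(22,255,255));m[:100]=0
ys,xs=np.nonzero(m);k=(abs(xs-256)<60);print('orange',k.sum(),xs[k].min(),xs[k].max(),ys[k].min(),ys[k].max())
for z in(85,173):
  print(z,[proj('wrist',[464.5+a,-292+b,z],P) for a,b in((0,0),(12,12),(-12,-12))])
hs=cv2.cvtColor(env.read_camera('side'),cv2.COLOR_RGB2HSV)
h0=cv2.cvtColor(cv2.imread('pics/a.png'),cv2.COLOR_BGR2HSV)
for x in(h0,hs):
  q=cv2.inRange(x,(5,130,90),(22,255,255))[235:285,205:240];y,c=np.nonzero(q);print('side',len(y),c.min()+205,c.mean()+205,c.max()+205,y.min()+235,y.mean()+235,y.max()+235)
s=env.sense();print(s['time_s'],s['tool_pos'],s['wrist_force'])
print(ptr('side',(465.5,18.5,24))[0])
```

```text
orange 997 197 315 160 340
85 [array([257. , 170.3]), array([268.7, 179.1]), array([245.2, 161.3])]
173 [array([257.2, 192.4]), array([272.9, 204. ]), array([241.2, 180.5])]
side 158 214 218.7405063291139 223 244 256.4873417721519 269
side 164 213 218.3109756097561 222 245 256.3536585365854 268
21.7 [ 465.07355882 -292.27215657  277.85095027] [-0.22688204  0.34307829 -1.29498757]
None
```

```bash
python3 -c "
from rig import env
print(env.job_done())"
```

```text
the job is handed in; nothing more can be done
None
```

I set the adjuster to about 1.80 rad by wrist camera (green is 1.73–2.07), put the screwdriver back down in its stand, let go of it and handed the job in at about 22 s; no verdict was shown, and the pointer was hidden when I tried a last check.

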